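Load a stain bottle into the bottle shaker

TASK

Get the red-capped brown stain bottle ready for mixing: first stand it upright in the blue cup on top of the white bottle shaker and let go of it, and only then slip the yellow weight ring over its cap so that the ring rests level on the bottle's shoulder. The ring must go on last, because its hole is narrower than the bottle. Leave the black-capped brown bottle at the front of the desk standing where it is.

Things in the scene. Friction and masses are not known exactly. Their poses are not given: they have to be found in the camera images.
- red_bottle_center (a point): Centre of the red-capped stain bottle, 50 mm above its foot and 50 mm below its tip. Upright round brown glass bottle, 37 mm across and 100 mm tall: straight body to 58 mm, a shoulder that slopes in from there to 73 mm, and a tapered red screw cap with dropper tip from 70 to 100 mm (21 mm across up to 85 mm, narrowing to 7 mm at the tip; the cap does not come off). About 55 g. It starts standing on the desk; z points up its axis.
- black_bottle_center (a point): Centre of the black-capped stain bottle, 46 mm above its foot: the same kind of brown bottle, 33 mm across and 93 mm tall, with a black cap. A bystander that stays where it is, standing on the desk; z points up its axis. (Mind the tall analyser, 440 mm, behind the work: its front is 0.57 m ahead of the robot, from 0.18 m left to 0.08 m right.)
- weight_ring_center (a point): Centre of the yellow weight ring, 9 mm above its underside when it lies flat. A plain stiff ring, 54 mm outside diameter, 29 mm hole, 18 mm high, about 120 g, that starts flat on the desk; z points along its axis, up. Grip it across its outside. It drops over the cap but is too narrow for the bottle itself. Resting on the bottle's shoulder its underside is about 67 mm above the bottle's foot, so its centre is about 26 mm above the bottle's centre.
- cup_floor (a point): Centre of the inner floor of the blue cup on the shaker, 58 mm above the desk; z up. The open round cup is 46 mm wide inside, 54 mm outside; its rim, the shaker's highest part, is 22 mm above this point. The shaker is fixed: a white box 120 by 130 mm and 48 mm high, the cup at its middle on a black platform 92 mm across.
Not all that is in view belongs to the job. Leave any orange look-alike of the part that bears black_bottle_center alone. There is more than one size of the part that bears weight_ring_center; the job needs the middle-sized.

How it is judged:
By the outcome, as a careful person would: the job done as asked, in the order asked, and still so for the second after the job is handed in, with the robot touching nothing.
It also fails if it takes over 58 s, if anything falls off the work surface, if the arm or the gripper's body presses on something with over 40 N, if the wrist force passes 120 N, or if a joint passes its speed limit or range.

ROBOT

A 7-joint arm with a two-finger parallel gripper is mounted at the origin on a cart in front of the work surface, level with it; the furniture and walls round the work are solid. World frame = base frame: x ahead of the robot, y to its left, z up, the work surface at z = 0. Lengths are in m, angles in rad, forces in N, time in s.
With the tool pointing down it reaches from about 0.4 to 0.85 m from the base axis. Payload 4.5 kg.
Tool frame: the origin (TCP) lies at the very end of the fingers, on their centre line; the grasp point (between the pads) lies 19 mm behind it; z points along the fingers, x is the direction in which the jaws open and shut, and the axes are right-handed (so a half turn about z gives the same grasp; the last joint's range is limited). The gripper opens to 88 mm and grips with 3 to 60 N. Pads are 18 mm wide; open, the fingers measure 123 mm over their backs; the gripper's body (75 mm by 187 mm) begins 45 mm behind the grasp point.
Start: joints at [-1.276, 0.689, -0.195, 1.565, 0.157, 0.902, -0.215], TCP at [0.161, 0.604, 0.239] pointing down, gripper open.
Joint ranges: [-3.01, 3.01], [-0.46, 2.08], [-1.47, 1.51], [0.13, 2.56], [-1, 4.14], [0.04, 2.09], [-2.66, 2.66]. Speed limits (rad/s): [2.57, 2.57, 3.14, 3.14, 3.14, 3.14, 3.14].

INTERFACE

Orientations are given as a unit quaternion [x, y, z, w].
In Python, from plant import * gives the robot as it stands.
- The arm moves only by the tool apply_moves, never from a script. Its argument "series" is a list of rows, each an object of numbers: "x", "y", "z": the shift along the tool's x, y, z in units of 80 cm (1.0 is 80 cm); "wx", "wy", "wz": the turn, a rotation vector about the tool's x, y, z in units of pi rad (1.0 is pi rad); "fingers": the opening, from -1 (shut) to 1 (fully open), so that 0 is half open. In form: [{"x": .., "y": .., "z": .., "wx": .., "wy": .., "wz": .., "fingers": ..}, ...]. A call has 1 to 8 rows; each row shifts and turns the pose as measured when the row begins, along the tool's axes as they then stand; what a row does not reach is not made up. A row lasts 1/8 s, in which the tool goes at most 62.5 mm and 10.7 degrees, less where a joint would pass 70% of its speed; a pose out of reach is approached as far as the arm can. A call with a number of a shift or a turn outside -1 to 1 is refused whole. A call with a gripper value outside its range is refused whole. The fingers move at their own pace and stop on an object; "force" is the grip in N (left out, the last holds). Time passes only in rows, so rows that do not move let the fingers close. It gives the time, the measured TCP pose, the force and the opening at its end, in the units of the state.
- get_state(): the state, without advancing time (a new reading comes with each control period).
- snapshot(name): name is "scene" or "top"; returns (picture, depth): 400x640x3 uint8, red, green, blue; 400x640 float32, m along the optical axis (not along the pixel's ray), 0 where there is no reading.
- camera_model(name): a dict with "camera_matrix" (3x3 intrinsics, pixels), "dist_coeffs" ([k1, k2, p1, p2, k3] as OpenCV has them; the pictures are not rectified), "world_from_camera" (4x4, takes a point from camera to world coordinates). Camera axes: x right, y up, looking along -z (the intrinsics and any distortion apply to the point x, -y, -z); pixel columns grow to the right and rows downward; lengths in m; the calibration is good to about 2 mm. A picture is of the moment at which its call begins. camera_model takes no time and is no camera call.
- finish_job(): hands the job in, once; it reports no verdict.
The state is a dict: "clock": time; "q": joint angles; "qd": joint speeds; "joint_torque": joint torques, N m; "tool_pos": TCP position; "eef_rot": TCP orientation; "contact_force": force on the tool from outside, world axes, zero at the start; "moment": the same for the moment, N m; "opening": opening from 0.0 (shut) to 1.0 (fully open).
Only numpy, scipy, OpenCV 4.12 (cv2) and the standard library are available. Lean on these libraries where they do the work, as an engineer would, in place of code of your own. Each camera call takes 0.05 s, during which the arm holds its last target. There are 200 camera calls.

## Working session

There is one attempt and no reset: what is moved stays moved. The work goes in short steps, Python scripts to look and compute and a tool call to move; the robot and the scene stay as the last step left them, time stands still between calls to the robot, and variables do not carry over. Pictures are saved under pics/ and viewed, about 8 in all and at most 12, crops included, and the job is handed in when it is done.

Besides the shell and the picture viewer there is one more tool, called after ">>>" as name(argument=value, ...), one argument or row to a line, values as JSON. apply_moves: Moves the arm, as the interface text tells. Its arguments: {"type":"object","properties":{"series":{"type":"array","items":{"type":"object","properties":{"x":{"type":"number"},"y":{"type":"number"},"z":{"type":"number"},"wx":{"type":"number"},"wy":{"type":"number"},"wz":{"type":"number"},"fingers":{"type":"number"}}}},"force":{"type":"number"}},"required":["series"]}

```bash
ls; mkdir -p pics; cat > h.py <<'E'
from plant import *
import numpy as np, cv2
def world(name, depth):
    m=camera_model(name); K=np.array(m["camera_matrix"]); d=np.array(m["dist_coeffs"]); T=np.array(m["world_from_camera"])
    h,w=depth.shape
    u,v=np.meshgrid(np.arange(w),np.arange(h))
    p=cv2.undistortPoints(np.stack([u,v],-1).reshape(-1,1,2).astype(np.float64),K,d).reshape(h,w,2)
    z=depth
    c=np.stack([p[...,0]*z,-p[...,1]*z,-z,np.ones_like(z)],-1)
    W=(c@T.T)[...,:3]; W[depth==0]=np.nan
    return W
def save(name,fn):
    im,d=snapshot(name); cv2.imwrite(fn,im[...,::-1]); np.savez(fn[:-4]+'.npz',im=im,d=d,W=world(name,d)); return im,world(name,d)
E
python3 - <<'E'
from h import *
for n in("scene","top"): 
    save(n,f"pics/{n}0.png"); print(np.array(camera_model(n)["world_from_camera"]).round(3))
print(get_state())
E
```

```text
pics
[[ 0.844  0.241 -0.479  0.072]
 [-0.536  0.377 -0.755 -0.72 ]
 [-0.002  0.894  0.448  0.473]
 [ 0.     0.     0.     1.   ]]
[[ 0.015  0.988 -0.154  0.378]
 [-1.     0.018  0.02  -0.008]
 [ 0.023  0.153  0.988  0.917]
 [ 0.     0.     0.     1.   ]]
{'clock': 0.1, 'q': array([-1.27617064,  0.68989722, -0.19450999,  1.56622727,  0.15728953,
        0.90250553, -0.21506861]), 'qd': array([-0.00027175, -0.00288871, -0.00067228, -0.00156117, -0.0004306 ,
       -0.0017329 , -0.00234366]), 'joint_torque': array([-3.51877774e-03, -5.28504074e+01, -1.27141111e+00, -1.53838670e+01,
       -5.24824520e-02,  1.94377950e-03,  3.47043704e-05]), 'tool_pos': array([0.1610736 , 0.60330296, 0.23799518]), 'eef_rot': array([ 7.93028624e-01,  6.09183816e-01, -6.15618644e-04,  5.48068617e-04]), 'contact_force': array([-0.38782999, -0.35027127, -0.32116309]), 'moment': array([ 0.00890092, -0.0372321 ,  0.03649097]), 'opening': 0.9970808337016501}
```

View pics/scene0.png

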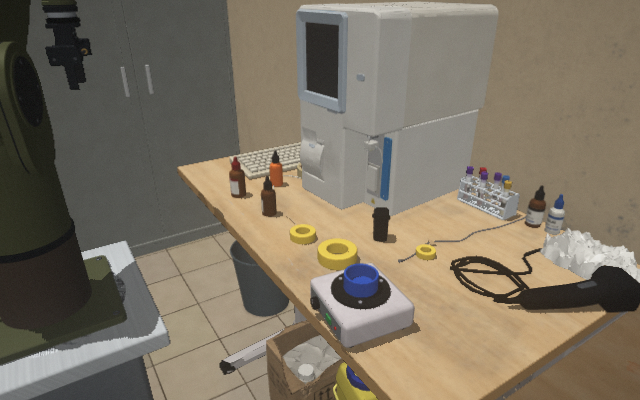

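View pics/top0.png

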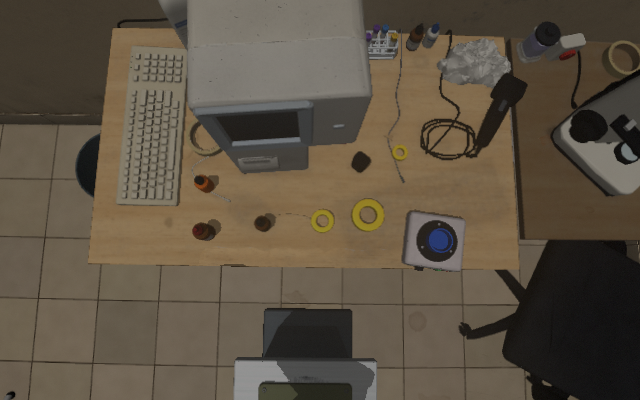

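The red bottle is at about (203,231) in the top view, the black one at (262,223), the orange look-alike at (203,183). The yellow rings are at (322,221), (368,215) and (400,152), and the blue cup at (436,240). Next I measure them.

```bash
cat > meas.py <<'E'
from h import *
def pts(f,box,lo,hi,zlo,zhi):
    a=np.load(f); im=a['im'];W=a['W']; u0,v0,u1,v1=box
    hsv=cv2.cvtColor(im,cv2.COLOR_RGB2HSV)[v0:v1,u0:u1]; w=W[v0:v1,u0:u1]
    m=cv2.inRange(hsv,np.array(lo),np.array(hi))>0
    with np.errstate(invalid='ignore'): m&=(w[...,2]>zlo)&(w[...,2]<zhi)
    return w[m]
def circ(p):
    (c,r)=cv2.minEnclosingCircle(p[:,:2].astype(np.float32)); 
    A=np.c_[2*p[:,:2],np.ones(len(p))]
    return np.round(c,4),round(r*2,4),len(p),np.round(np.nanmedian(p,0),4)
E
python3 - <<'E'
from meas import *
t="pics/top0.npz";s="pics/scene0.npz"
Y=([20,110,90],[35,255,255])
for n,b in dict(ringM=(305,205,340,237),ringL=(348,194,390,235),ringS=(388,142,412,163)).items(): print(n,circ(pts(t,b,*Y,.008,.06)))
for n,b in dict(ringM=(285,220,320,248),ringL=(313,235,360,275),ringS=(412,242,440,262)).items(): print(n,'sc',circ(pts(s,b,*Y,.008,.06)))
B=([100,100,40],[125,255,255])
for f,b in((t,(410,215,460,265)),(s,(335,255,390,305))):
  p=pts(f,b,*B,.03,.12);print('cup',circ(p)); q=p[p[:,2]>.072];print(' rim',circ(q))
  q=p[p[:,2]<.064]; print(' floor',circ(q) if len(q) else 0)
A=([0,0,0],[180,255,255])
for nm,f,b in(('red',t,(185,215,222,245)),('red',s,(225,150,250,200)),('blk',t,(250,210,277,237)),('blk',s,(257,172,281,220)),('orange',t,(190,170,218,197)),('cyl',t,(348,148,374,176)),('cyl',s,(368,203,395,245))):
  p=pts(f,b,*A,.012,.14); print(nm,circ(p),p[:,2].max().round(3))
  for l,h in((.015,.055),(.07,.085),(.085,.105)):
    q=p[(p[:,2]>l)&(p[:,2]<h)]
    if len(q)>3: print('   ',l,circ(q))
for f in(t,s):
  w=np.load(f)['W']; print('desk z',np.nanmedian(w[205:215,280:300,2]) if f==t else np.nanmedian(w[250:260,380:390,2]))
E
```

```text
ringM (array([ 0.4633, -0.0347]), 0.0541, 310, array([ 0.4636, -0.0344,  0.0176]))
ringL (array([ 0.4786, -0.1396]), 0.0753, 619, array([ 0.4781, -0.1392,  0.0245]))
ringS (array([ 0.6311, -0.2176]), 0.0392, 144, array([ 0.6314, -0.2174,  0.0126]))
ringM sc (array([ 0.4604, -0.0624]), 0.1114, 349, array([ 0.4592, -0.0399,  0.0174]))
ringL sc (array([ 0.4554, -0.1378]), 0.1828, 918, array([ 0.472 , -0.1452,  0.0239]))
ringS sc (array([ 0.6293, -0.2175]), 0.0393, 176, array([ 0.6281, -0.2191,  0.0126]))
cup (array([ 0.417 , -0.2888]), 0.0589, 435, array([ 0.42  , -0.2904,  0.059 ]))
 rim (array([ 0.4192, -0.2868]), 0.0534, 142, array([ 0.4187, -0.2876,  0.0796]))
 floor (array([ 0.4158, -0.2915]), 0.0533, 284, array([ 0.4201, -0.2909,  0.0578]))
cup (array([ 0.4167, -0.2876]), 0.0539, 994, array([ 0.4171, -0.2884,  0.0688]))
 rim (array([ 0.4167, -0.2876]), 0.0536, 394, array([ 0.4161, -0.2912,  0.0776]))
 floor (array([ 0.4163, -0.2874]), 0.0536, 325, array([ 0.4197, -0.2841,  0.0591]))
red (array([0.4321, 0.231 ]), 0.0375, 316, array([0.43  , 0.2236, 0.0642])) 0.101
    0.015 (array(
[... 1230 characters left out ...]
, 0.0338, 252, array([0.538 , 0.2318, 0.0573])) 0.095
    0.015 (array([0.5426, 0.2377]), 0.0338, 101, array([0.5339, 0.2268, 0.0403]))
    0.07 (array([0.5433, 0.2382]), 0.0194, 52, array([0.5404, 0.2351, 0.0788]))
    0.085 (array([0.5441, 0.2377]), 0.0081, 12, array([0.5433, 0.2376, 0.0912]))
cyl (array([ 0.5985, -0.1199]), 0.0396, 274, array([ 0.5946, -0.1183,  0.0615])) 0.066
    0.015 (array([ 0.5963, -0.1189]), 0.036, 57, array([ 0.5853, -0.1124,  0.0348]))
cyl (array([ 0.6227, -0.0728]), 0.1473, 596, array([ 0.5928, -0.1244,  0.0383])) 0.065
    0.015 (array([ 0.6222, -0.0733]), 0.146, 414, array([ 0.5927, -0.1248,  0.0319]))
desk z -0.000384883416317372
desk z 0.00023247123359038113
```

```bash
cat > go.py <<'E'
import sys
from plant import *
import numpy as np
from scipy.spatial.transform import Rotation as R
s=get_state(); t=np.array([float(a) for a in sys.argv[1:4]]); yaw=np.radians(float(sys.argv[4]) if len(sys.argv)>4 else 75)
Rt=R.from_matrix(np.c_[[np.cos(yaw),np.sin(yaw),0],[np.sin(yaw),-np.cos(yaw),0],[0,0,-1]])
Rc=R.from_quat(s["eef_rot"]); d=Rc.inv().apply(t-s["tool_pos"])
n=int(np.ceil(np.linalg.norm(d)/.05)) or 1
print("pos",s["tool_pos"].round(4),"t",round(s["clock"],2),"F",s["contact_force"].round(1),"open",round(s["opening"],3),"q",s["q"].round(2))
print("total",(d/.8).round(4),"rows",n,"each",(d/.8/n).round(4),"rot",((Rc.inv()*Rt).as_rotvec()/np.pi).round(4))
E
python3 go.py .431 .2308 .2
```

```text
pos [0.1611 0.6033 0.238 ] t 0.1 F [-0.4 -0.4 -0.3] open 0.997 q [-1.28  0.69 -0.19  1.57  0.16  0.9  -0.22]
total [-0.3628  0.446   0.0481] rows 10 each [-0.0363  0.0446  0.0048] rot [0.     0.0005 0.0003]
```

>>> apply_moves(
  series=[
    {"x":-0.036,"y":0.045,"z":0.005,"fingers":1},
    {"x":-0.036,"y":0.045,"z":0.005,"fingers":1},
    {"x":-0.036,"y":0.045,"z":0.005,"fingers":1},
    {"x":-0.036,"y":0.045,"z":0.005,"fingers":1},
    {"x":-0.036,"y":0.045,"z":0.005,"fingers":1},
    {"x":-0.036,"y":0.045,"z":0.005,"fingers":1},
    {"x":-0.036,"y":0.045,"z":0.005,"fingers":1},
    {"x":-0.036,"y":0.045,"z":0.005,"fingers":1},
  ],
)

```text
schema error: expected keys x, y, z, wx, wy, wz, fingers
```

```bash
python3 go.py .431 .2308 .18
```

```text
pos [0.1611 0.6033 0.238 ] t 0.1 F [-0.4 -0.4 -0.3] open 0.997 q [-1.28  0.69 -0.19  1.57  0.16  0.9  -0.22]
total [-0.3628  0.446   0.0731] rows 10 each [-0.0363  0.0446  0.0073] rot [0.     0.0005 0.0003]
```

All keys are required.

>>> apply_moves(
  series=[
    {"x":-0.036,"y":0.045,"z":0.005,"wx":0,"wy":0,"wz":0,"fingers":1},
    {"x":-0.036,"y":0.045,"z":0.005,"wx":0,"wy":0,"wz":0,"fingers":1},
    {"x":-0.036,"y":0.045,"z":0.005,"wx":0,"wy":0,"wz":0,"fingers":1},
    {"x":-0.036,"y":0.045,"z":0.005,"wx":0,"wy":0,"wz":0,"fingers":1},
    {"x":-0.036,"y":0.045,"z":0.005,"wx":0,"wy":0,"wz":0,"fingers":1},
    {"x":-0.036,"y":0.045,"z":0.005,"wx":0,"wy":0,"wz":0,"fingers":1},
    {"x":-0.036,"y":0.045,"z":0.005,"wx":0,"wy":0,"wz":0,"fingers":1},
    {"x":-0.036,"y":0.045,"z":0.005,"wx":0,"wy":0,"wz":0,"fingers":1},
  ],
)

```text
clock: 1.1
tool_pos: [0.3831, 0.3007, 0.2025]
eef_rot: [0.79, 0.613, -0.002, -0.0]
contact_force: [0.5, -0.2, 0.4]
opening: 1.004
```

```bash
python3 go.py .431 .2308 .18
```

```text
pos [0.3831 0.3007 0.2025] t 1.1 F [ 0.5 -0.2  0.4] open 1.004 q [-0.61  0.58 -0.24  2.01  0.23  0.59  0.32]
total [-0.0696  0.0799  0.028 ] rows 2 each [-0.0348  0.0399  0.014 ] rot [-0.001   0.0008  0.0031]
```

>>> apply_moves(
  series=[
    {"x":-0.023,"y":0.027,"z":0.009,"wx":0,"wy":0,"wz":0.001,"fingers":1},
    {"x":-0.023,"y":0.027,"z":0.009,"wx":0,"wy":0,"wz":0.001,"fingers":1},
    {"x":-0.023,"y":0.027,"z":0.009,"wx":0,"wy":0,"wz":0.001,"fingers":1},
    {"x":0,"y":0,"z":0,"wx":0,"wy":0,"wz":0,"fingers":1},
  ],
)

```text
clock: 1.6
tool_pos: [0.4348, 0.2235, 0.1791]
eef_rot: [0.796, 0.605, -0.004, 0.001]
contact_force: [-0.5, 0.6, 0.8]
opening: 1.001
```

```bash
python3 go.py .431 .2308 .12
```

```text
pos [0.4348 0.2235 0.1791] t 1.6 F [-0.5  0.6  0.8] open 1.001 q [-0.42  0.62 -0.23  2.02  0.27  0.54  0.45]
total [ 0.008  -0.0067  0.0738] rows 2 each [ 0.004  -0.0034  0.0369] rot [-0.0011  0.002  -0.0027]
```

>>> apply_moves(
  series=[
    {"x":0.004,"y":-0.0035,"z":0.025,"wx":-0.001,"wy":0.001,"wz":-0.0015,"fingers":1},
    {"x":0.004,"y":-0.0035,"z":0.025,"wx":0,"wy":0.001,"wz":-0.001,"fingers":1},
    {"x":0,"y":0,"z":0.023,"wx":0,"wy":0,"wz":0,"fingers":1},
    {"x":0,"y":0,"z":0,"wx":0,"wy":0,"wz":0,"fingers":1},
  ],
)

```text
clock: 2.1
tool_pos: [0.4288, 0.2368, 0.1201]
eef_rot: [0.792, 0.611, 0.001, -0.002]
contact_force: [-0.1, -0.9, -0.6]
opening: 0.996
```

```bash
python3 go.py .431 .2308 .04
```

```text
pos [0.4288 0.2368 0.1201] t 2.1 F [-0.1 -0.9 -0.6] open 0.996 q [-0.49  0.72 -0.18  2.07  0.32  0.37  0.4 ]
total [-0.007   0.0047  0.1001] rows 2 each [-0.0035  0.0024  0.05  ] rot [-0.0005 -0.0015  0.0015]
```

>>> apply_moves(
  series=[
    {"x":-0.0055,"y":0.004,"z":0.025,"wx":0,"wy":-0.001,"wz":0.001,"fingers":1},
    {"x":0,"y":0,"z":0.025,"wx":0,"wy":0,"wz":0,"fingers":1},
    {"x":0,"y":0,"z":0.025,"wx":0,"wy":0,"wz":0,"fingers":1},
    {"x":0,"y":0,"z":0,"wx":0,"wy":0,"wz":0,"fingers":1},
  ],
)

```text
clock: 2.6
tool_pos: [0.4312, 0.2372, 0.062]
eef_rot: [0.792, 0.611, 0.004, -0.002]
contact_force: [-0.6, -0.2, -0.3]
opening: 1.003
```

```bash
python3 go.py .431 .2308 .04;python3 go.py .431 .2308 .04
```

```text
pos [0.4312 0.2372 0.062 ] t 2.6 F [-0.6 -0.2 -0.3] open 1.003 q [-0.53  0.83 -0.11  2.1   0.36  0.22  0.37]
total [-0.008   0.0018  0.0274] rows 1 each [-0.008   0.0018  0.0274] rot [ 0.0002 -0.0026  0.0018]
pos [0.4312 0.2372 0.062 ] t 2.6 F [-0.6 -0.2 -0.3] open 1.003 q [-0.53  0.83 -0.11  2.1   0.36  0.22  0.37]
total [-0.008   0.0018  0.0274] rows 1 each [-0.008   0.0018  0.0274] rot [ 0.0002 -0.0026  0.0018]
```

>>> apply_moves(
  series=[
    {"x":-0.007,"y":0.0015,"z":0.013,"wx":0,"wy":-0.0025,"wz":0.002,"fingers":1},
    {"x":0,"y":0,"z":0.013,"wx":0,"wy":0,"wz":0,"fingers":1},
    {"x":0,"y":0,"z":0,"wx":0,"wy":0,"wz":0,"fingers":1},
  ],
)

```text
clock: 2.98
tool_pos: [0.4319, 0.2325, 0.0419]
eef_rot: [0.794, 0.609, 0.002, 0.0]
contact_force: [-0.3, -0.2, 0.6]
opening: 1.002
```

```bash
python3 go.py .431 .2308 .04
```

```text
pos [0.4319 0.2325 0.0419] t 2.98 F [-0.3 -0.2  0.6] open 1.002 q [-0.54  0.87 -0.08  2.11  0.36  0.17  0.36]
total [-0.0024 -0.0005  0.0023] rows 1 each [-0.0024 -0.0005  0.0023] rot [ 0.0009 -0.0009 -0.0002]
```

>>> apply_moves(
  series=[
    {"x":-0.0022,"y":-0.0005,"z":0.002,"wx":0,"wy":0,"wz":0,"fingers":1},
    {"x":0,"y":0,"z":0,"wx":0,"wy":0,"wz":0,"fingers":-0.2},
    {"x":0,"y":0,"z":0,"wx":0,"wy":0,"wz":0,"fingers":-0.4},
    {"x":0,"y":0,"z":0,"wx":0,"wy":0,"wz":0,"fingers":-1},
    {"x":0,"y":0,"z":0,"wx":0,"wy":0,"wz":0,"fingers":-1},
    {"x":0,"y":0,"z":0,"wx":0,"wy":0,"wz":0,"fingers":-1},
    {"x":0,"y":0,"z":0,"wx":0,"wy":0,"wz":0,"fingers":-1},
  ],
  force=25,
)

```text
clock: 3.85
tool_pos: [0.4314, 0.2311, 0.0409]
eef_rot: [0.794, 0.608, 0.003, 0.0]
contact_force: [0.0, -0.6, -0.1]
opening: 0.409
```

```bash
python3 go.py .431 .2308 .2
```

```text
pos [0.4314 0.2311 0.0409] t 3.85 F [ 0.  -0.6 -0.1] open 0.409 q [-0.54  0.87 -0.08  2.11  0.37  0.16  0.36]
total [ 0.0003  0.0003 -0.1989] rows 4 each [ 0.0001  0.0001 -0.0497] rot [ 0.0011 -0.0013 -0.0003]
```

>>> apply_moves(
  series=[
    {"x":0,"y":0,"z":-0.015,"wx":0,"wy":-0.001,"wz":0,"fingers":-1},
    {"x":0,"y":0,"z":-0.035,"wx":0,"wy":0,"wz":0,"fingers":-1},
    {"x":0,"y":0,"z":-0.045,"wx":0,"wy":0,"wz":0,"fingers":-1},
    {"x":0,"y":0,"z":-0.045,"wx":0,"wy":0,"wz":0,"fingers":-1},
    {"x":0,"y":0,"z":-0.045,"wx":0,"wy":0,"wz":0,"fingers":-1},
    {"x":0,"y":0,"z":-0.02,"wx":0,"wy":0,"wz":0,"fingers":-1},
    {"x":0,"y":0,"z":0,"wx":0,"wy":0,"wz":0,"fingers":-1},
  ],
)

```text
clock: 4.72
tool_pos: [0.4301, 0.2303, 0.2141]
eef_rot: [0.794, 0.609, 0.001, 0.002]
contact_force: [0.4, 0.4, -0.3]
opening: 0.404
```

```bash
python3 go.py .418 -.2872 .24; python3 -c "
from h import *
save('scene','pics/lift.png')"
```

```text
pos [0.4301 0.2303 0.2141] t 4.72 F [ 0.4  0.4 -0.3] open 0.404 q [-0.42  0.56 -0.27  2.    0.25  0.61  0.46]
total [-0.6287  0.1534 -0.0315] rows 11 each [-0.0572  0.0139 -0.0029] rot [ 0.0017  0.0001 -0.0002]
```

View pics/lift.png

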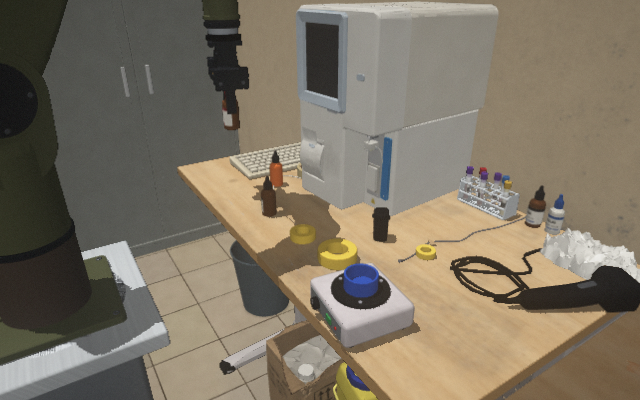

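The bottle is held upright at about (231,112), clear of the desk. I carry it across.

>>> apply_moves(
  series=[
    {"x":-0.045,"y":0.011,"z":-0.003,"wx":0,"wy":0,"wz":0,"fingers":-1},
    {"x":-0.045,"y":0.011,"z":-0.003,"wx":0,"wy":0,"wz":0,"fingers":-1},
    {"x":-0.045,"y":0.011,"z":-0.003,"wx":0,"wy":0,"wz":0,"fingers":-1},
    {"x":-0.045,"y":0.011,"z":-0.003,"wx":0,"wy":0,"wz":0,"fingers":-1},
    {"x":-0.045,"y":0.011,"z":-0.003,"wx":0,"wy":0,"wz":0,"fingers":-1},
    {"x":-0.045,"y":0.011,"z":-0.003,"wx":0,"wy":0,"wz":0,"fingers":-1},
    {"x":-0.045,"y":0.011,"z":-0.003,"wx":0,"wy":0,"wz":0,"fingers":-1},
    {"x":-0.045,"y":0.011,"z":-0.003,"wx":0,"wy":0,"wz":0,"fingers":-1},
  ],
)

```text
clock: 5.78
tool_pos: [0.4187, -0.0728, 0.2274]
eef_rot: [0.791, 0.612, -0.005, -0.002]
contact_force: [1.8, 0.7, 0.1]
opening: 0.406
```

```bash
python3 go.py .418 -.2872 .22
```

```text
pos [ 0.4187 -0.0728  0.2274] t 5.78 F [1.8 0.7 0.1] open 0.406 q [ 0.29  0.48 -0.34  2.14  0.29  0.58  1.06]
total [-0.2595  0.0665  0.0101] rows 5 each [-0.0519  0.0133  0.002 ] rot [-0.003   0.0019  0.0026]
```

>>> apply_moves(
  series=[
    {"x":-0.045,"y":0.012,"z":0.002,"wx":-0.001,"wy":0.0005,"wz":0.0005,"fingers":-1},
    {"x":-0.045,"y":0.012,"z":0.002,"wx":-0.001,"wy":0.0005,"wz":0.0005,"fingers":-1},
    {"x":-0.045,"y":0.012,"z":0.002,"wx":-0.001,"wy":0.0005,"wz":0.0005,"fingers":-1},
    {"x":-0.045,"y":0.012,"z":0.002,"wx":0,"wy":0,"wz":0,"fingers":-1},
    {"x":-0.045,"y":0.012,"z":0.002,"wx":0,"wy":0,"wz":0,"fingers":-1},
    {"x":-0.02,"y":0.005,"z":0,"wx":0,"wy":0,"wz":0,"fingers":-1},
    {"x":0,"y":0,"z":0,"wx":0,"wy":0,"wz":0,"fingers":-1},
    {"x":0,"y":0,"z":0,"wx":0,"wy":0,"wz":0,"fingers":-1},
  ],
)

```text
clock: 6.78
tool_pos: [0.4136, -0.2808, 0.2127]
eef_rot: [0.793, 0.61, -0.004, -0.006]
contact_force: [0.8, 0.7, -0.7]
opening: 0.403
```

```bash
python3 go.py .418 -.2872 .15
```

```text
pos [ 0.4136 -0.2808  0.2127] t 6.78 F [ 0.8  0.7 -0.7] open 0.403 q [ 0.73  0.59 -0.36  1.95  0.32  0.68  1.48]
total [-0.0065  0.0086  0.0782] rows 2 each [-0.0032  0.0043  0.0391] rot [-0.0046 -0.0007  0.0006]
```

>>> apply_moves(
  series=[
    {"x":-0.005,"y":0.007,"z":0.02,"wx":-0.003,"wy":-0.0005,"wz":0,"fingers":-1},
    {"x":0,"y":0,"z":0.03,"wx":-0.001,"wy":0,"wz":0,"fingers":-1},
    {"x":0,"y":0,"z":0.025,"wx":0,"wy":0,"wz":0,"fingers":-1},
    {"x":0,"y":0,"z":0,"wx":0,"wy":0,"wz":0,"fingers":-1},
    {"x":0,"y":0,"z":0,"wx":0,"wy":0,"wz":0,"fingers":-1},
  ],
)

```text
clock: 7.4
tool_pos: [0.4206, -0.2778, 0.153]
eef_rot: [0.789, 0.615, 0.002, -0.001]
contact_force: [-0.4, -1.2, 0.2]
opening: 0.404
```

```bash
python3 go.py .418 -.2872 .102; python3 - <<'E'
from meas import *
save('scene','pics/over.png'); save('top','pics/overt.png')
E
```

```text
pos [ 0.4206 -0.2778  0.153 ] t 7.4 F [-0.4 -1.2  0.2] open 0.404 q [ 0.68  0.68 -0.3   2.    0.39  0.51  1.43]
total [-0.0124 -0.0003  0.0637] rows 2 each [-0.0062 -0.0001  0.0318] rot [ 0.0001 -0.0012  0.0047]
```

```bash
python3 -c "
import cv2,numpy as np
a=cv2.imread('pics/over.png')[170:330,300:440];b=cv2.imread('pics/overt.png')[190:290,380:500]
a=cv2.resize(a,None,fx=3,fy=3)
b=cv2.resize(b,(0,0),fx=3,fy=3); b=cv2.copyMakeBorder(b,0,a.shape[0]-b.shape[0],0,0,0)
cv2.imwrite('pics/over2.png',np.hstack([a,b]))"
```

```text
(no output)
```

View pics/over2.png

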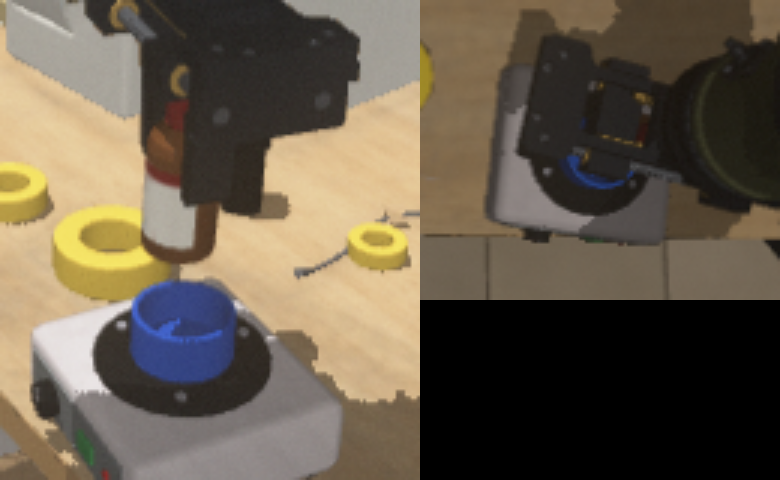

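The bottle hangs upright above the cup (cup rim at crop (183,310)). It is about 9 mm off in y, as the pose reading says. I correct that before lowering.

>>> apply_moves(
  series=[
    {"x":-0.006,"y":0,"z":0.008,"wx":0,"wy":-0.001,"wz":0.003,"fingers":-1},
    {"x":-0.005,"y":0,"z":0.008,"wx":0,"wy":0,"wz":0.001,"fingers":-1},
    {"x":0,"y":0,"z":0.003,"wx":0,"wy":0,"wz":0,"fingers":-1},
    {"x":0,"y":0,"z":0,"wx":0,"wy":0,"wz":0,"fingers":-1},
    {"x":0,"y":0,"z":0,"wx":0,"wy":0,"wz":0,"fingers":-1},
  ],
)

```text
clock: 8.12
tool_pos: [0.4186, -0.2881, 0.1378]
eef_rot: [0.794, 0.609, 0.001, 0.001]
contact_force: [1.7, 0.4, -0.9]
opening: 0.404
```

```bash
python3 go.py .418 -.2872 .102
```

```text
pos [ 0.4186 -0.2881  0.1378] t 8.12 F [ 1.7  0.4 -0.9] open 0.404 q [ 0.68  0.71 -0.28  2.01  0.4   0.48  1.42]
total [ 0.0009 -0.0011  0.0447] rows 1 each [ 0.0009 -0.0011  0.0447] rot [ 0.0008  0.0002 -0.0002]
```

>>> apply_moves(
  series=[
    {"x":0.0005,"y":-0.0005,"z":0.01,"wx":0,"wy":0,"wz":0,"fingers":-1},
    {"x":0,"y":0,"z":0.01,"wx":0,"wy":0,"wz":0,"fingers":-1},
    {"x":0,"y":0,"z":0.008,"wx":0,"wy":0,"wz":0,"fingers":-1},
    {"x":0,"y":0,"z":0,"wx":0,"wy":0,"wz":0,"fingers":-1},
  ],
)

```text
clock: 8.62
tool_pos: [0.4183, -0.2873, 0.1136]
eef_rot: [0.793, 0.609, 0.001, 0.001]
contact_force: [-1.2, 1.2, 0.3]
opening: 0.409
```

```bash
python3 go.py .418 -.2872 .099
```

```text
pos [ 0.4183 -0.2873  0.1136] t 8.62 F [-1.2  1.2  0.3] open 0.409 q [ 0.66  0.75 -0.25  2.02  0.43  0.41  1.4 ]
total [-0.     -0.0004  0.0182] rows 1 each [-0.     -0.0004  0.0182] rot [ 0.0007  0.     -0.    ]
```

>>> apply_moves(
  series=[
    {"x":0,"y":0,"z":0.007,"wx":0,"wy":0,"wz":0,"fingers":-1},
    {"x":0,"y":0,"z":0.006,"wx":0,"wy":0,"wz":0,"fingers":-1},
    {"x":0,"y":0,"z":0.003,"wx":0,"wy":0,"wz":0,"fingers":-1},
    {"x":0,"y":0,"z":0,"wx":0,"wy":0,"wz":0,"fingers":-1},
  ],
)

```text
clock: 9.12
tool_pos: [0.4185, -0.2873, 0.0999]
eef_rot: [0.793, 0.609, 0.001, 0.001]
contact_force: [0.2, 0.3, -1.1]
opening: 0.409
```

```bash
python3 go.py .418 -.2872 .099
```

```text
pos [ 0.4185 -0.2873  0.0999] t 9.12 F [ 0.2  0.3 -1.1] open 0.409 q [ 0.65  0.77 -0.23  2.03  0.44  0.38  1.38]
total [-0.     -0.0006  0.0011] rows 1 each [-0.     -0.0006  0.0011] rot [ 0.0008  0.0001 -0.    ]
```

>>> apply_moves(
  series=[
    {"x":0,"y":0,"z":0.0015,"wx":0,"wy":0,"wz":0,"fingers":-1},
    {"x":0,"y":0,"z":0,"wx":0,"wy":0,"wz":0,"fingers":-1},
    {"x":0,"y":0,"z":0,"wx":0,"wy":0,"wz":0,"fingers":-0.1},
    {"x":0,"y":0,"z":0,"wx":0,"wy":0,"wz":0,"fingers":0.2},
    {"x":0,"y":0,"z":0,"wx":0,"wy":0,"wz":0,"fingers":0.5},
    {"x":0,"y":0,"z":0,"wx":0,"wy":0,"wz":0,"fingers":0.6},
  ],
)

```text
clock: 9.88
tool_pos: [0.4189, -0.2876, 0.0991]
eef_rot: [0.793, 0.609, 0.001, 0.002]
contact_force: [-0.8, -0.6, 0.3]
opening: 0.767
```

```bash
python3 go.py .418 -.2872 .24
```

```text
pos [ 0.4189 -0.2876  0.0991] t 9.88 F [-0.8 -0.6  0.3] open 0.767 q [ 0.65  0.77 -0.23  2.03  0.44  0.38  1.38]
total [ 1.000e-04 -5.000e-04 -1.761e-01] rows 3 each [ 0.     -0.0002 -0.0587] rot [ 0.0011  0.0001 -0.0001]
```

>>> apply_moves(
  series=[
    {"x":0,"y":0,"z":-0.012,"wx":0,"wy":0,"wz":0,"fingers":0.6},
    {"x":0,"y":0,"z":-0.03,"wx":0,"wy":0,"wz":0,"fingers":0.6},
    {"x":0,"y":0,"z":-0.04,"wx":0,"wy":0,"wz":0,"fingers":0.6},
    {"x":0,"y":0,"z":-0.04,"wx":0,"wy":0,"wz":0,"fingers":0.6},
    {"x":0,"y":0,"z":-0.03,"wx":0,"wy":0,"wz":0,"fingers":0.6},
    {"x":0,"y":0,"z":0,"wx":0,"wy":0,"wz":0,"fingers":0.6},
  ],
)

```text
clock: 10.62
tool_pos: [0.4183, -0.2872, 0.2271]
eef_rot: [0.793, 0.609, 0.001, 0.002]
contact_force: [-0.7, 0.2, 0.6]
opening: 0.801
```

```bash
python3 go.py .4632 -.0346 .18
```

```text
pos [ 0.4183 -0.2872  0.2271] t 10.62 F [-0.7  0.2  0.6] open 0.801 q [ 0.75  0.57 -0.38  1.93  0.31  0.7   1.5 ]
total [ 0.3196 -0.0277  0.0584] rows 6 each [ 0.0533 -0.0046  0.0097] rot [0.0014 0.0003 0.    ]
```

>>> apply_moves(
  series=[
    {"x":0.044,"y":-0.004,"z":0.003,"wx":0,"wy":0,"wz":0,"fingers":0.6},
    {"x":0.044,"y":-0.004,"z":0.003,"wx":0,"wy":0,"wz":0,"fingers":0.6},
    {"x":0.044,"y":-0.004,"z":0.003,"wx":0,"wy":0,"wz":0,"fingers":0.6},
    {"x":0.044,"y":-0.004,"z":0.003,"wx":0,"wy":0,"wz":0,"fingers":0.6},
    {"x":0.044,"y":-0.004,"z":0.003,"wx":0,"wy":0,"wz":0,"fingers":0.6},
    {"x":0.044,"y":-0.004,"z":0.01,"wx":0,"wy":0,"wz":0,"fingers":0.6},
    {"x":0.03,"y":-0.003,"z":0.02,"wx":0,"wy":0,"wz":0,"fingers":0.6},
    {"x":0,"y":0,"z":0,"wx":0,"wy":0,"wz":0,"fingers":0.6},
  ],
)

```text
clock: 11.62
tool_pos: [0.4559, -0.0482, 0.1848]
eef_rot: [0.794, 0.608, -0.002, -0.001]
contact_force: [0.2, -0.6, -0.3]
opening: 0.8
```

```bash
python3 go.py .4632 -.0346 .06; python3 - <<'E'
from meas import *
save('scene','pics/cup.png')
p=pts('pics/cup.npz',(335,190,390,305),[0,0,0],[180,255,255],.085,.2)
p=p[np.hypot(p[:,0]-.418,p[:,1]+.288)<.05]
for l,h in((.085,.115),(.13,.142),(.142,.152),(.152,.165)):
    q=p[(p[:,2]>l)&(p[:,2]<h)]
    if len(q)>3: print(l,circ(q))
print(p[:,2].max())
cv2.imwrite('pics/cupc.png',cv2.resize(cv2.imread('pics/cup.png')[120:330,230:440],None,fx=2.8,fy=2.8))
E
```

```text
pos [ 0.4559 -0.0482  0.1848] t 11.62 F [ 0.2 -0.6 -0.3] open 0.8 q [ 0.19  0.58 -0.29  2.1   0.33  0.5   0.96]
total [0.0191 0.005  0.156 ] rows 3 each [0.0064 0.0017 0.052 ] rot [-0.0012  0.0007 -0.0006]
0.085 (array([ 0.4168, -0.2873]), 0.0377, 424, array([ 0.407 , -0.2998,  0.1002]))
0.13 (array([ 0.4172, -0.2864]), 0.0215, 104, array([ 0.4127, -0.2922,  0.1364]))
0.142 (array([ 0.4181, -0.2858]), 0.0204, 93, array([ 0.4153, -0.2899,  0.1454]))
0.152 (array([ 0.4168, -0.2873]), 0.0085, 35, array([ 0.4167, -0.2876,  0.157 ]))
0.16021969796425617
```

View pics/cupc.png

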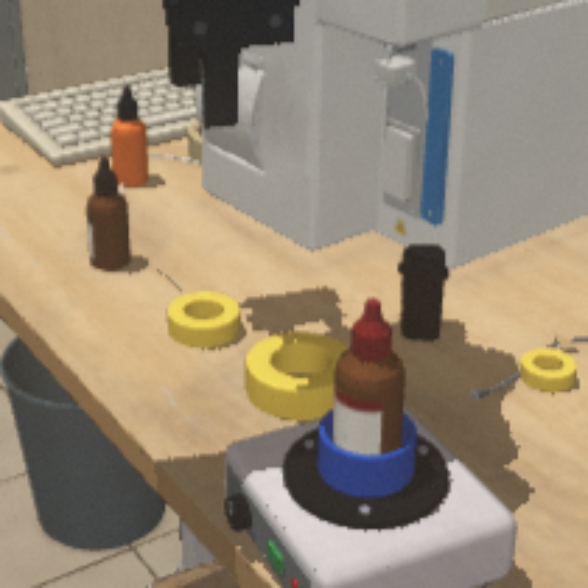

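The bottle stands upright in the cup (crop (370,420)), with its tip within 1 mm of the cup centre. The ring is undisturbed, so I go down to it.

>>> apply_moves(
  series=[
    {"x":0.009,"y":0.0025,"z":0.03,"wx":0,"wy":0,"wz":0,"fingers":0.6},
    {"x":0.007,"y":0.002,"z":0.04,"wx":0,"wy":0,"wz":0,"fingers":0.6},
    {"x":0,"y":0,"z":0.04,"wx":0,"wy":0,"wz":0,"fingers":0.6},
    {"x":0,"y":0,"z":0.02,"wx":0,"wy":0,"wz":0,"fingers":0.6},
    {"x":0,"y":0,"z":0,"wx":0,"wy":0,"wz":0,"fingers":0.6},
  ],
)

```text
clock: 12.3
tool_pos: [0.4632, -0.0474, 0.08]
eef_rot: [0.798, 0.602, -0.003, 0.003]
contact_force: [-0.7, 0.2, -0.2]
opening: 0.805
```

```bash
python3 go.py .4632 -.0346 .004
```

```text
pos [ 0.4632 -0.0474  0.08  ] t 12.3 F [-0.7  0.2 -0.2] open 0.805 q [ 0.07  0.79 -0.12  2.16  0.44  0.22  0.85]
total [ 0.0161 -0.0045  0.0948] rows 2 each [ 0.008  -0.0023  0.0474] rot [ 0.0003  0.0024 -0.005 ]
```

>>> apply_moves(
  series=[
    {"x":0.007,"y":-0.002,"z":0,"wx":0.022,"wy":0.002,"wz":-0.003,"fingers":0.6},
    {"x":0.007,"y":-0.002,"z":0.01,"wx":0.022,"wy":0,"wz":-0.002,"fingers":0.6},
    {"x":0,"y":0,"z":0.015,"wx":0,"wy":0,"wz":0,"fingers":0.6},
    {"x":0,"y":0,"z":0,"wx":0,"wy":0,"wz":0,"fingers":0.6},
    {"x":0,"y":0,"z":0,"wx":0,"wy":0,"wz":0,"fingers":0.6},
  ],
)

```text
clock: 12.92
tool_pos: [0.4602, -0.0401, 0.0628]
eef_rot: [0.793, 0.605, -0.043, -0.054]
contact_force: [-0.3, 1.4, -0.7]
opening: 0.801
```

```bash
python3 go.py .4627 -.0346 .004
```

```text
pos [ 0.4602 -0.0401  0.0628] t 12.93 F [-0.3  1.4 -0.7] open 0.801 q [ 0.17  0.85 -0.26  2.05  0.39  0.42  0.91]
total [0.0077 0.0111 0.0726] rows 2 each [0.0038 0.0056 0.0363] rot [-0.0436  0.0008 -0.002 ]
```

>>> apply_moves(
  series=[
    {"x":0.004,"y":0.004,"z":0.018,"wx":0,"wy":0,"wz":-0.001,"fingers":0.6},
    {"x":0.003,"y":0.003,"z":0.018,"wx":0,"wy":0,"wz":0,"fingers":0.6},
    {"x":0,"y":0.002,"z":0.012,"wx":0,"wy":0,"wz":0,"fingers":0.6},
    {"x":0,"y":0,"z":0,"wx":0,"wy":0,"wz":0,"fingers":0.6},
    {"x":0,"y":0,"z":0,"wx":0,"wy":0,"wz":0,"fingers":0.6},
  ],
)

```text
clock: 13.55
tool_pos: [0.463, -0.0346, 0.0209]
eef_rot: [0.792, 0.607, -0.043, -0.053]
contact_force: [-0.0, -0.3, 0.4]
opening: 0.803
```

```bash
python3 go.py .4627 -.0346 .004
```

```text
pos [ 0.463  -0.0346  0.0209] t 13.55 F [-0.  -0.3  0.4] open 0.803 q [ 0.13  0.93 -0.21  2.05  0.42  0.34  0.88]
total [-0.      0.0025  0.021 ] rows 1 each [-0.      0.0025  0.021 ] rot [-0.0437  0.0011 -0.0004]
```

>>> apply_moves(
  series=[
    {"x":0,"y":0.001,"z":0.009,"wx":0,"wy":0.001,"wz":0,"fingers":0.6},
    {"x":0,"y":0.001,"z":0.008,"wx":0,"wy":0,"wz":0,"fingers":0.6},
    {"x":0,"y":0,"z":0.002,"wx":0,"wy":0,"wz":0,"fingers":0.6},
    {"x":0,"y":0,"z":0,"wx":0,"wy":0,"wz":0,"fingers":0.6},
  ],
)

```text
clock: 14.05
tool_pos: [0.4628, -0.0347, 0.005]
eef_rot: [0.792, 0.607, -0.041, -0.054]
contact_force: [-0.7, 0.7, 1.0]
opening: 0.799
```

```bash
python3 go.py .4627 -.0346 .004
```

```text
pos [ 0.4628 -0.0347  0.005 ] t 14.05 F [-0.7  0.7  1. ] open 0.799 q [ 0.12  0.96 -0.2   2.05  0.43  0.3   0.88]
total [ 0.0001 -0.      0.0012] rows 1 each [ 0.0001 -0.      0.0012] rot [-0.0434 -0.0001 -0.0006]
```

>>> apply_moves(
  series=[
    {"x":0,"y":0,"z":0,"wx":0,"wy":0,"wz":0,"fingers":0.3},
    {"x":0,"y":0,"z":0,"wx":0,"wy":0,"wz":0,"fingers":-1},
    {"x":0,"y":0,"z":0,"wx":0,"wy":0,"wz":0,"fingers":-1},
    {"x":0,"y":0,"z":0,"wx":0,"wy":0,"wz":0,"fingers":-1},
    {"x":0,"y":0,"z":0,"wx":0,"wy":0,"wz":0,"fingers":-1},
  ],
  force=30,
)

```text
clock: 14.68
tool_pos: [0.463, -0.0347, 0.0051]
eef_rot: [0.792, 0.607, -0.041, -0.054]
contact_force: [0.5, 0.9, -0.7]
opening: 0.61
```

```bash
python3 go.py .4627 -.0346 .2
```

```text
pos [ 0.463  -0.0347  0.0051] t 14.68 F [ 0.5  0.9 -0.7] open 0.61 q [ 0.12  0.96 -0.2   2.05  0.43  0.3   0.88]
total [ 1.000e-04 -3.340e-02 -2.413e-01] rows 4 each [ 0.     -0.0084 -0.0603] rot [-0.0432 -0.0002 -0.0006]
```

>>> apply_moves(
  series=[
    {"x":0,"y":-0.002,"z":-0.015,"wx":0,"wy":0,"wz":0,"fingers":-1},
    {"x":0,"y":-0.005,"z":-0.035,"wx":0,"wy":0,"wz":0,"fingers":-1},
    {"x":0,"y":-0.0065,"z":-0.045,"wx":0,"wy":0,"wz":0,"fingers":-1},
    {"x":0,"y":-0.0065,"z":-0.045,"wx":0,"wy":0,"wz":0,"fingers":-1},
    {"x":0,"y":-0.0065,"z":-0.045,"wx":0,"wy":0,"wz":0,"fingers":-1},
    {"x":0,"y":-0.0065,"z":-0.045,"wx":0,"wy":0,"wz":0,"fingers":-1},
    {"x":0,"y":-0.003,"z":-0.02,"wx":0,"wy":0,"wz":0,"fingers":-1},
    {"x":0,"y":0,"z":0,"wx":0,"wy":0,"wz":0,"fingers":-1},
  ],
)

```text
clock: 15.68
tool_pos: [0.4598, -0.0348, 0.2184]
eef_rot: [0.792, 0.607, -0.041, -0.053]
contact_force: [0.1, 0.2, -1.8]
opening: 0.61
```

```bash
python3 go.py .418 -.2874 .22
```

```text
pos [ 0.4598 -0.0348  0.2184] t 15.68 F [ 0.1  0.2 -1.8] open 0.61 q [ 0.26  0.59 -0.42  1.94  0.25  0.79  1.01]
total [-0.3185  0.0311 -0.0058] rows 6 each [-0.0531  0.0052 -0.001 ] rot [-0.0428  0.0004 -0.0004]
```

>>> apply_moves(
  series=[
    {"x":-0.025,"y":0.0025,"z":-0.001,"wx":0,"wy":0,"wz":0,"fingers":-1},
    {"x":-0.045,"y":0.0045,"z":-0.001,"wx":0,"wy":0,"wz":0,"fingers":-1},
    {"x":-0.045,"y":0.0045,"z":-0.001,"wx":0,"wy":0,"wz":0,"fingers":-1},
    {"x":-0.045,"y":0.0045,"z":-0.001,"wx":0,"wy":0,"wz":0,"fingers":-1},
    {"x":-0.045,"y":0.0045,"z":-0.001,"wx":0,"wy":0,"wz":0,"fingers":-1},
    {"x":-0.045,"y":0.0045,"z":0,"wx":0,"wy":0,"wz":0,"fingers":-1},
    {"x":-0.03,"y":0.003,"z":0,"wx":0,"wy":0,"wz":0,"fingers":-1},
    {"x":0,"y":0,"z":0,"wx":0,"wy":0,"wz":0,"fingers":-1},
  ],
)

```text
clock: 16.68
tool_pos: [0.4174, -0.262, 0.2144]
eef_rot: [0.791, 0.608, -0.045, -0.058]
contact_force: [0.4, 0.1, -1.4]
opening: 0.606
```

```bash
python3 go.py .418 -.2874 .18
```

```text
pos [ 0.4174 -0.262   0.2144] t 16.68 F [ 0.4  0.1 -1.4] open 0.606 q [ 0.69  0.63 -0.4   1.85  0.32  0.87  1.43]
total [-0.0304  0.015   0.0413] rows 1 each [-0.0304  0.015   0.0413] rot [-0.0465  0.0002  0.0008]
```

>>> apply_moves(
  series=[
    {"x":-0.012,"y":0.004,"z":0,"wx":-0.0015,"wy":0,"wz":0,"fingers":-1},
    {"x":-0.01,"y":0.003,"z":0.006,"wx":-0.001,"wy":0,"wz":0.001,"fingers":-1},
    {"x":-0.006,"y":0.003,"z":0.006,"wx":-0.001,"wy":0,"wz":0,"fingers":-1},
    {"x":0,"y":0,"z":0,"wx":0,"wy":0,"wz":0,"fingers":-1},
    {"x":0,"y":0,"z":0,"wx":0,"wy":0,"wz":0,"fingers":-1},
  ],
)

```text
clock: 17.3
tool_pos: [0.4186, -0.2828, 0.2022]
eef_rot: [0.79, 0.609, -0.041, -0.055]
contact_force: [-0.3, 0.1, -1.3]
opening: 0.605
```

```bash
python3 go.py .418 -.2874 .17; python3 - <<'E'
from meas import *
save('scene','pics/ring.png')
p=pts('pics/ring.npz',(300,170,420,290),[20,90,60],[35,255,255],.12,.3)
p=p[np.hypot(p[:,0]-.418,p[:,1]+.288)<.05]
print(circ(p),p.min(0),p.max(0))
cv2.imwrite('pics/ringc.png',cv2.resize(cv2.imread('pics/ring.png')[150:330,270:450],None,fx=3,fy=3))
E
```

```text
pos [ 0.4186 -0.2828  0.2022] t 17.3 F [-0.3  0.1 -1.3] open 0.605 q [ 0.72  0.66 -0.39  1.84  0.34  0.85  1.46]
total [-0.0059  0.0062  0.0398] rows 1 each [-0.0059  0.0062  0.0398] rot [-0.0434 -0.0005  0.0015]
(array([ 0.4095, -0.2824]), 0.0669, 599, array([ 0.4015, -0.2827,  0.2118])) [ 0.38967567 -0.31426737  0.12235944] [ 0.43802779 -0.25049475  0.23602965]
```

View pics/ringc.png

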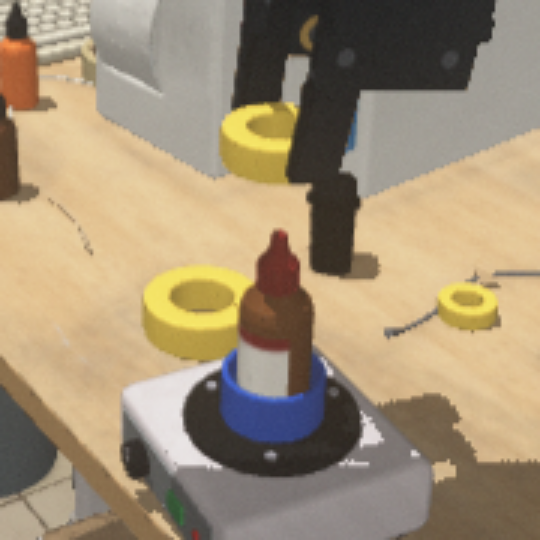

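The ring is held roughly level at crop (270,145), above and 4 mm short in y of the tip at (280,240). I check its tilt and centre.

```bash
python3 - <<'E'
from meas import *
from scipy.optimize import least_squares as L
p=pts('pics/ring.npz',(335,180,375,215),[20,90,40],[35,255,255],.19,.225)
p=p[np.hypot(p[:,0]-.418,p[:,1]+.283)<.035]
# fit ring surface: axis tilt (a,b), centre; distance to nearest of top/outer/inner/bottom faces
def f(v):
    n=np.array([v[3],v[4],1]);n/=np.linalg.norm(n); d=p-v[:3]; h=d@n; r=np.linalg.norm(d-h[:,None]*n,axis=1)
    return np.hypot(np.minimum(abs(r-.027),abs(r-.0145))*1.0*(abs(h)<.009)+0, 0) if 0 else np.min([abs(h-.009)+np.maximum(0,r-.027)+np.maximum(0,.0145-r),abs(r-.027)+np.maximum(0,abs(h)-.009),abs(r-.0145)+np.maximum(0,abs(h)-.009)],0)
r=L(f,[.4186,-.283,.206,0,0],loss='soft_l1',f_scale=.001,x_scale=[.01,.01,.01,.1,.1])
print(len(p),r.x.round(4),np.degrees(r.x[3:]).round(1),np.median(f(r.x)))
E
python3 go.py .418 -.2872 .17
```

```text
590 [ 4.176e-01 -2.828e-01  2.064e-01 -7.600e-03  3.000e-04] [-0.4  0. ] 0.0004369590628979696
pos [ 0.4186 -0.2828  0.2023] t 17.35 F [ 0.3 -0.  -1.9] open 0.605 q [ 0.72  0.66 -0.39  1.84  0.34  0.85  1.46]
total [-0.0056  0.0061  0.0399] rows 1 each [-0.0056  0.0061  0.0399] rot [-0.0434 -0.0005  0.0016]
```

>>> apply_moves(
  series=[
    {"x":-0.0045,"y":0.0025,"z":0.01,"wx":0,"wy":0,"wz":0.001,"fingers":-1},
    {"x":-0.001,"y":0.002,"z":0.012,"wx":0,"wy":0,"wz":0,"fingers":-1},
    {"x":0,"y":0.001,"z":0.008,"wx":0,"wy":0,"wz":0,"fingers":-1},
    {"x":0,"y":0,"z":0,"wx":0,"wy":0,"wz":0,"fingers":-1},
    {"x":0,"y":0,"z":0,"wx":0,"wy":0,"wz":0,"fingers":-1},
  ],
)

```text
clock: 17.98
tool_pos: [0.4186, -0.2871, 0.1759]
eef_rot: [0.791, 0.608, -0.041, -0.055]
contact_force: [0.3, -0.5, -0.5]
opening: 0.607
```

```bash
python3 go.py .418 -.287 .16
```

```text
pos [ 0.4186 -0.2871  0.1759] t 17.98 F [ 0.3 -0.5 -0.5] open 0.607 q [ 0.71  0.7  -0.37  1.85  0.36  0.8   1.44]
total [-0.0001  0.002   0.0198] rows 1 each [-0.0001  0.002   0.0198] rot [-0.0436 -0.0005  0.0007]
```

Next I lower it to about z = 0.144, with the ring around the tip and cap.

>>> apply_moves(
  series=[
    {"x":0,"y":0.0007,"z":0.01,"wx":0,"wy":0,"wz":0,"fingers":-1},
    {"x":0,"y":0.0012,"z":0.01,"wx":0,"wy":0,"wz":0,"fingers":-1},
    {"x":0,"y":0.0012,"z":0.01,"wx":0,"wy":0,"wz":0,"fingers":-1},
    {"x":0,"y":0.0005,"z":0.004,"wx":0,"wy":0,"wz":0,"fingers":-1},
    {"x":0,"y":0,"z":0,"wx":0,"wy":0,"wz":0,"fingers":-1},
  ],
)

```text
clock: 18.6
tool_pos: [0.4178, -0.2868, 0.1466]
eef_rot: [0.791, 0.608, -0.041, -0.055]
contact_force: [-0.1, 0.0, -1.8]
opening: 0.611
```

```bash
python3 go.py .418 -.287 .132
```

```text
pos [ 0.4178 -0.2868  0.1466] t 18.6 F [-0.1  0.  -1.8] open 0.611 q [ 0.7   0.74 -0.35  1.88  0.39  0.73  1.42]
total [-0.0002  0.0029  0.0181] rows 1 each [-0.0002  0.0029  0.0181] rot [-0.0436 -0.0005  0.0007]
```

>>> apply_moves(
  series=[
    {"x":0,"y":0.001,"z":0.007,"wx":0,"wy":0,"wz":0,"fingers":-1},
    {"x":0,"y":0.001,"z":0.007,"wx":0,"wy":0,"wz":0,"fingers":-1},
    {"x":0,"y":0.0006,"z":0.003,"wx":0,"wy":0,"wz":0,"fingers":-1},
    {"x":0,"y":0,"z":0,"wx":0,"wy":0,"wz":0,"fingers":-1},
  ],
)

```text
clock: 19.1
tool_pos: [0.4183, -0.287, 0.1321]
eef_rot: [0.791, 0.608, -0.041, -0.054]
contact_force: [-0.6, 0.5, -0.5]
opening: 0.609
```

```bash
python3 go.py .418 -.287 .13
```

```text
pos [ 0.4183 -0.287   0.1321] t 19.1 F [-0.6  0.5 -0.5] open 0.609 q [ 0.69  0.77 -0.34  1.89  0.4   0.7   1.41]
total [-0.0001  0.      0.0027] rows 1 each [-0.0001  0.      0.0027] rot [-0.0433 -0.0004  0.0007]
```

Two more small steps down, watching the force.

>>> apply_moves(
  series=[
    {"x":0,"y":0.0002,"z":0.0015,"wx":0,"wy":0,"wz":0,"fingers":-1},
    {"x":0,"y":0.0002,"z":0.0015,"wx":0,"wy":0,"wz":0,"fingers":-1},
    {"x":0,"y":0,"z":0,"wx":0,"wy":0,"wz":0,"fingers":-1},
  ],
)

```text
clock: 19.48
tool_pos: [0.419, -0.2868, 0.13]
eef_rot: [0.791, 0.608, -0.04, -0.054]
contact_force: [-0.2, 0.4, -1.0]
opening: 0.605
```

```bash
python3 go.py .418 -.287 .13
```

```text
pos [ 0.419  -0.2868  0.13  ] t 19.48 F [-0.2  0.4 -1. ] open 0.605 q [ 0.69  0.77 -0.34  1.89  0.41  0.69  1.4 ]
total [-0.0006 -0.0012  0.0002] rows 1 each [-0.0006 -0.0012  0.0002] rot [-0.0429 -0.0005  0.0008]
```

>>> apply_moves(
  series=[
    {"x":-0.0005,"y":-0.001,"z":0.001,"wx":0,"wy":0,"wz":0,"fingers":-1},
    {"x":0,"y":0,"z":0,"wx":0,"wy":0,"wz":0,"fingers":-1},
    {"x":0,"y":0,"z":0,"wx":0,"wy":0,"wz":0,"fingers":0.28},
    {"x":0,"y":0,"z":0,"wx":0,"wy":0,"wz":0,"fingers":0.4},
    {"x":0,"y":0,"z":0,"wx":0,"wy":0,"wz":0,"fingers":0.6},
    {"x":0,"y":0,"z":0,"wx":0,"wy":0,"wz":0,"fingers":0.7},
    {"x":0,"y":0,"z":0,"wx":0,"wy":0,"wz":0,"fingers":0.7},
  ],
)

```text
clock: 20.35
tool_pos: [0.4178, -0.2874, 0.1296]
eef_rot: [0.791, 0.608, -0.041, -0.054]
contact_force: [-0.2, -0.0, 0.1]
opening: 0.845
```

```bash
python3 go.py .418 -.287 .24
```

```text
pos [ 0.4178 -0.2874  0.1296] t 20.35 F [-0.2 -0.   0.1] open 0.845 q [ 0.69  0.77 -0.34  1.89  0.41  0.69  1.4 ]
total [ 0.0007 -0.0184 -0.1367] rows 3 each [ 0.0002 -0.0061 -0.0456] rot [-0.0428 -0.0003  0.0007]
```

>>> apply_moves(
  series=[
    {"x":0,"y":-0.002,"z":-0.012,"wx":0,"wy":0,"wz":0,"fingers":0.7},
    {"x":0,"y":-0.004,"z":-0.03,"wx":0,"wy":0,"wz":0,"fingers":0.7},
    {"x":0,"y":-0.006,"z":-0.045,"wx":0,"wy":0,"wz":0,"fingers":0.7},
    {"x":0,"y":-0.006,"z":-0.045,"wx":0,"wy":0,"wz":0,"fingers":0.7},
    {"x":0.05,"y":0,"z":-0.03,"wx":0,"wy":0,"wz":0,"fingers":0.7},
    {"x":0.06,"y":0,"z":0,"wx":0,"wy":0,"wz":0,"fingers":0.7},
    {"x":0.06,"y":0,"z":0,"wx":0,"wy":0,"wz":0,"fingers":0.7},
    {"x":0,"y":0,"z":0,"wx":0,"wy":0,"wz":0,"fingers":0.7},
  ],
)

```text
clock: 21.35
tool_pos: [0.4575, -0.1537, 0.2692]
eef_rot: [0.792, 0.608, -0.039, -0.052]
contact_force: [-0.3, 0.0, -0.4]
opening: 0.847
```

```bash
python3 - <<'E'
from meas import *
from scipy.optimize import least_squares as L
save('scene','pics/end.png')
p=pts('pics/end.npz',(335,200,385,290),[20,90,40],[35,255,255],.11,.16)
p=p[np.hypot(p[:,0]-.418,p[:,1]+.287)<.035]
def f(v):
    n=np.array([v[3],v[4],1]);n/=np.linalg.norm(n); d=p-v[:3]; h=d@n; r=np.linalg.norm(d-h[:,None]*n,axis=1)
    return np.min([abs(h-.009)+np.maximum(0,r-.027)+np.maximum(0,.0145-r),abs(r-.027)+np.maximum(0,abs(h)-.009),abs(r-.0145)+np.maximum(0,abs(h)-.009)],0)
r=L(f,[.4176,-.287,.134,0,0],loss='soft_l1',f_scale=.001,x_scale=[.01,.01,.01,.1,.1])
print(len(p),r.x.round(4),np.degrees(r.x[3:]).round(1),np.median(f(r.x)))
q=pts('pics/end.npz',(335,190,390,305),[0,0,0],[180,255,255],.15,.17); print(circ(q),q[:,2].max())
q=pts('pics/end.npz',(255,172,281,220),[0,0,0],[180,255,255],.085,.1); print('blk',circ(q))
cv2.imwrite('pics/endc.png',cv2.resize(cv2.imread('pics/end.png')[150:330,220:420],None,fx=3,fy=3))
E
python3 go.py .418 -.287 .24
```

```text
769 [ 0.4179 -0.2861  0.1325 -0.0444 -0.0561] [-2.5 -3.2] 0.00042356589397349667
(array([ 0.4189, -0.2858]), 0.0119, 45, array([ 0.4166, -0.2874,  0.1552])) 0.15960239860157166
blk (array([0.4486, 0.0998]), 0.0079, 15, array([0.4495, 0.1003, 0.0889]))
pos [ 0.4567 -0.1564  0.2689] t 21.4 F [-0.5 -0.6  0.1] open 0.848 q [ 0.51  0.55 -0.44  1.82  0.25  0.96  1.26]
total [-0.1703  0.0009  0.0364] rows 3 each [-0.0568  0.0003  0.0121] rot [-0.0413  0.0001 -0.0012]
```

View pics/endc.png

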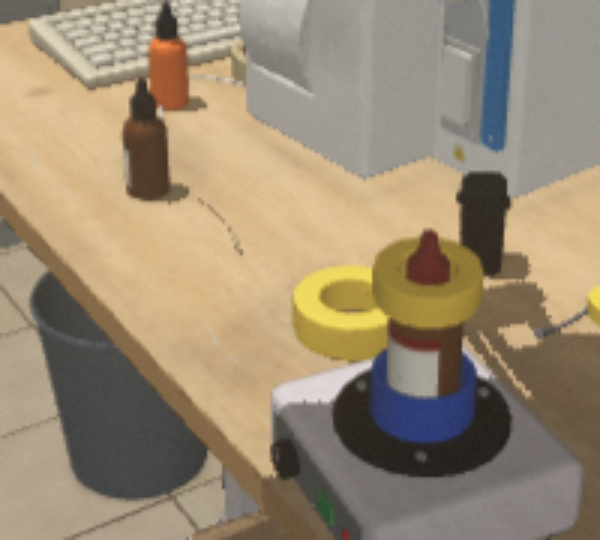

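The ring is on the shoulder (crop (427,280)) and the bottle stands in the cup. The fit says about 4° of ring tilt, so I re-measure from both cameras.

```bash
cat > fin.py <<'E'
from meas import *
from scipy.optimize import least_squares as L
def fit(p,v0):
    def f(v):
        n=np.array([v[3],v[4],1]);n/=np.linalg.norm(n); d=p-v[:3]; h=d@n; r=np.linalg.norm(d-h[:,None]*n,axis=1)
        return np.min([abs(h-.009)+np.maximum(0,r-.027)+np.maximum(0,.0145-r),abs(r-.027)+np.maximum(0,abs(h)-.009),abs(r-.0145)+np.maximum(0,abs(h)-.009)],0)
    r=L(f,v0,loss='soft_l1',f_scale=.001,x_scale=[.01,.01,.01,.1,.1]); return r.x[:3].round(4),np.degrees(r.x[3:]).round(1)
for c,b in(('scene',(335,200,385,290)),('top',(405,200,480,275))):
    save(c,f'pics/f_{c}.png'); fn=f'pics/f_{c}.npz'
    p=pts(fn,b,[18,90,30],[36,255,255],.115,.155); p=p[np.hypot(p[:,0]-.418,p[:,1]+.287)<.035]
    print(c,len(p))
    if len(p)>40:
        print(' ring',fit(p,[.4176,-.287,.134,0,0]))
        t=p[p[:,2]>.138]; A=np.c_[t[:,:2]-[.418,-.287],np.ones(len(t))]
        for _ in range(5):
            s=np.linalg.lstsq(A,t[:,2],rcond=None)[0]; k=abs(A@s-t[:,2])<.0015; A,t=A[k],t[k]
        print(' top plane',len(t),np.degrees(s[:2]).round(1),s[2].round(4))
    # bottle: body below ring and cap above, axis fit
    w=pts(fn,b,[0,0,0],[180,255,255],.083,.165); rr=np.hypot(w[:,0]-.418,w[:,1]+.287)
    w=w[(rr<.022)&((w[:,2]<.112)|((w[:,2]>.146)&(rr<.012)))]
    def g(v):
        z=w[:,2]-.058; r=np.hypot(w[:,0]-v[0]-v[2]*z,w[:,1]-v[1]-v[3]*z)
        return r-np.where(z<.058,.0185,np.interp(z,[.085,.1],[.0105,.0035]))
    s=L(g,[.418,-.287,0,0],loss='soft_l1',f_scale=.001,x_scale=[.01,.01,.1,.1]).x; print(' bottle',len(w),s[:2].round(4),'lean deg',np.degrees(s[2:]).round(1),w[:,2].max())
E
python3 fin.py
```

```text
scene 773
 ring (array([ 0.4179, -0.2862,  0.1325]), array([-2.5, -3.3]))
 top plane 397 [2.7 3.4] 0.1414
 bottle 486 [ 0.4175 -0.2863] lean deg [1.7 1.3] 0.15885672319730942
top 357
 ring (array([ 0.419 , -0.2881,  0.132 ]), array([-2.5, -3.2]))
 top plane 207 [2.4 2.9] 0.1408
 bottle 85 [ 0.419  -0.2854] lean deg [ 1.6 -1.7] 0.15962856609843534
```

Both cameras agree: the ring is seated on the shoulder, centred within about 1–2 mm, about 4° off level and not changing. The bottle is upright and the gripper is well clear. Regripping the ring could disturb a good seating, so I hand in.

```bash
python3 -c "
from plant import *
print(get_state()['clock'],finish_job())"
```

```text
the job is handed in; nothing more can be done
21.5 None
```

I stood the red-capped bottle in the blue cup and let go of it. Only then did I slip the middle-sized yellow ring (54 mm) over its cap onto the shoulder. The job was handed in at 21.5 s with the gripper open and clear of everything.

**Bottle:** It stands in the cup centred to about 1–2 mm. The fitted lean was about 2°, but the two cameras disagreed on its direction, so that is close to measurement noise.

**Ring:** It is seated around the cap, with its centre at a height of about 132 mm (about 134 mm was expected). It is not perfectly level: both cameras showed a steady tilt of about 4° after release, though it was level in the gripper. I left it rather than risk disturbing a seated ring.

**Other items:** The black-capped bottle still stands where it was, within measurement noise of 1–2 mm. I did not go near the orange bottle or the other two rings.

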